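Sort leftover pneumatic fittings into their sample trays

TASK

Tidy up after fitting out the pneumatic cabinet: put both hexagon nuts, both elbow fittings and the pressure gauge each into the tray whose ledge carries a fixed sample of the same kind, every piece lying flat on the tray's floor (nothing on top of another) and the gauge with its dial up. Set the gauge down rather than drop it, and leave the bottle and the spanner where they are.

Things in the scene. Friction and masses are not known exactly. Their poses are not given: they have to be found in the camera images.
- nut_a: Loose large steel hexagon nut lying flat: 36 mm across flats (41.5 mm across corners), 22 mm high, 22 mm bore. Origin: centre of its underside; z up along the bore; one pair of flats faces +x and -x, the other pairs lie at 60 and 120 degrees from it. About 120 g. The two nuts are alike.
- nut_b: Loose large steel hexagon nut lying flat: 36 mm across flats (41.5 mm across corners), 22 mm high, 22 mm bore. Origin: centre of its underside; z up along the bore; one pair of flats faces +x and -x, the other pairs lie at 60 and 120 degrees from it. About 120 g. The two nuts are alike.
- elbow_a: Loose brass 90-degree elbow fitting lying flat, 60 x 60 mm overall, 24 high, about 150 g; both are alike. Origin: centre of that square, on the underside (outside the metal). A 24 mm square corner block is centred at (-18, -18); a round leg, 24 mm thick, runs from it along +x to x = 30 (axis y = -18), another along +y to y = 30 (axis x = -18). Grip across a leg, e.g. at (16, -18). z up.
- elbow_b: Loose brass 90-degree elbow fitting lying flat, 60 x 60 mm overall, 24 high, about 150 g; both are alike. Origin: centre of that square, on the underside (outside the metal). A 24 mm square corner block is centred at (-18, -18); a round leg, 24 mm thick, runs from it along +x to x = 30 (axis y = -18), another along +y to y = 30 (axis x = -18). Grip across a leg, e.g. at (16, -18). z up.
- gauge: Loose round pressure gauge lying on its back, white dial face up: steel case 50 mm in diameter and 26 mm high, with a brass stem 14 mm wide sticking out sideways along -x to 47 mm from the centre at mid height. Origin: centre of the case's underside; z up through the dial. Grip the case across y. About 200 g.
- tray_nut: Fixed blue tray (all three alike), turned up to 9 deg. A hexagon nut fixed on its ledge (centre at x = +96 mm) shows what belongs in it. Origin: under the centre of its open bay, at bench level. Bay 125 (x) by 160 (y) mm outside, walls 4 thick and 22 high, floor top 4 above the origin. Ledge: on the bay's +x side, far from the robot, 22 high, 68 deep.
- tray_elbow: Fixed blue tray (all three alike), turned up to 9 deg. A elbow fixed on its ledge (centre at x = +96 mm) shows what belongs in it. Origin: under the centre of its open bay, at bench level. Bay 125 (x) by 160 (y) mm outside, walls 4 thick and 22 high, floor top 4 above the origin. Ledge: on the bay's +x side, far from the robot, 22 high, 68 deep.
- tray_gauge: Fixed blue tray (all three alike), turned up to 9 deg. A gauge fixed on its ledge (centre at x = +96 mm) shows what belongs in it. Origin: under the centre of its open bay, at bench level. Bay 125 (x) by 160 (y) mm outside, walls 4 thick and 22 high, floor top 4 above the origin. Ledge: on the bay's +x side, far from the robot, 22 high, 68 deep.
- sealant: White plastic bottle with a black cap, 44 mm in diameter, 100 mm tall, standing beside the work; not to be moved. Origin: centre of its underside.
- spanner: Steel spanner 180 mm long lying on the bench beside the work, along its own x, about 10 mm high; not to be moved. Origin: the underside of the spanner near its middle.

How it is judged:
By the outcome, as a careful person would: the job done as asked, in the order asked, and still so for the second after the job is handed in, with the robot touching nothing.
It also fails if it takes over 102 s, if anything falls off the work surface, if the arm or the gripper's body presses on something with over 40 N, if the wrist force passes 120 N, or if a joint passes its speed limit or range.

ROBOT

A 6-joint arm with a two-finger parallel gripper is mounted at the origin on the work surface. World frame = base frame: x ahead of the robot, y to its left, z up, the work surface at z = 0. Lengths are in mm, angles in rad, forces in N, time in s.
With the tool pointing down it reaches from about 300 to 775 mm from the base axis. Payload 14.6 kg.
Tool frame: the origin (TCP) lies on the centre line of the jaws, within the pads' length; the fingertips stand 19 mm ahead of it and the grasp point (between the pads) is the TCP (bot.tip_reach is the distance from the TCP to the fingertips, in mm); y points along the fingers, x is the direction in which the jaws open and shut, and the axes are right-handed (so a half turn about y gives the same grasp; the last joint's range is limited). The gripper opens to 85 mm and grips with 20 to 120 N. Pads are 22 mm wide; open, the fingers measure 114 mm over their backs; the gripper's body (76 mm by 85 mm) begins 54 mm behind the grasp point. The pads swing forward as they close: fully open they stand 13 mm farther back than shut.
Start: joints at [-1.274, 0.3, 1.521, -0, 1.321, -0.067], TCP at [195.698, -513.996, 250.281] pointing down, gripper open.
Joint ranges: [-3.03, 3.03], [-0.79, 2.21], [0.23, 2.52], [-1.04, 4.18], [0, 3.07], [-2.55, 2.55]. Speed limits (rad/s): [2.22, 2.22, 2.57, 3.14, 3.14, 3.14].

INTERFACE

Orientations are given as a unit quaternion [w, x, y, z].
In Python, from rig import bot gives the robot as it stands. Calls block until the motion is done:
- bot.move_to(position, orientation): joint-space move of the TCP to a pose.
- bot.servo_line(position, attitude=None, speed=150, until_force=None): straight line of the TCP; attitude=None keeps the orientation; speed is the mean speed in mm/s. With until_force (N) it stops when the force on the tool has changed by that much, and returns True; else False.
- bot.move_joints(angles): joint-space move.
- bot.move_gripper(opening, grip_force=None): finger opening in mm; grip_force is the grip in N (None keeps the last); returns when the fingers have stopped.
- bot.dwell(seconds).
- bot.ik(position, orientation): joint angles nearest the present ones, or None.
- bot.read_state(): the state.
- bot.read_camera(name): name is "scene" or "side" or "wrist"; returns a dict with "image" (400x640x3 uint8, blue, green, red), "depth" (400x640 float32, mm along the optical axis (not along the pixel's ray), 0 where there is no reading), "fovy" (degrees; the focal length in pixels is half the picture's height over the tangent of half this angle, whatever the lens; pixels are square), "cx", "cy" (the principal point, pixels), "k1" (the pictures are not rectified: a ray, as slopes to the right and down, at radius r is drawn at 1 + k1 r^2 times it, then the intrinsics apply), "eye" and "attitude" of the camera in the world; the wrist camera has in their place "mount" (4x4, takes a point from camera to tool coordinates, whose origin is the TCP and whose axes are the tool frame's). Camera axes: x right, y down, z forward; pixel columns grow to the right and rows downward; lengths in mm; the calibration is good to about 2 mm. A picture is of the moment at which its call begins: read the wrist's pose just before it.
A pose or a line that the arm cannot do raises bot.MotionError and nothing moves.
- bot.finish_job(): hands the job in, once; it reports no verdict.
The state is a dict: "clock": time; "joint_positions": joint angles; "qvel": joint speeds; "effort": joint torques, N m; "ee_pos": TCP position; "tool_rot": TCP orientation; "ft_force": force on the tool from outside, world axes, zero at the start; "moment": the same for the moment, N m; "grip_width": finger opening in mm.
Only numpy, scipy, OpenCV 4.12 (cv2) and the standard library are available. Lean on these libraries where they do the work, as an engineer would, in place of code of your own. Each camera call takes 0.05 s, during which the arm holds its last target.

## Working session

There is one attempt and no reset: what is moved stays moved. The work goes in short steps, each a Python script; the robot and the scene stay as the last script left them, time stands still between calls to the robot, and variables do not carry over. Pictures are saved under pics/ and viewed, and the job is handed in when it is done.

```bash
ls; mkdir -p pics; python3 - <<'E'
from rig import bot
import cv2,numpy as np,pickle
d={}
for n in ["scene","side","wrist"]:
    s=bot.read_state(); c=bot.read_camera(n); d[n]=(s,c)
    cv2.imwrite(f"pics/{n}0.png",c["image"])
    print(n,{k:v for k,v in c.items() if k not in("image","depth")}, (c["depth"]>0).mean())
pickle.dump(d,open("c0.pkl","wb"))
print(bot.read_state())
E
```

```text
pics
scene {'fovy': 57.50540910757196, 'cx': 313.15956115741733, 'cy': 196.53003626327694, 'k1': -0.08647562688815265, 'eye': array([1271.33329087, -368.94899235,  611.28979991]), 'attitude': array([-0.40145387,  0.75193406,  0.45927981, -0.24998401])} 0.99579296875
side {'fovy': 45.94220890866403, 'cx': 317.26712931952585, 'cy': 205.61836407849955, 'k1': -0.11354819914850148, 'eye': array([ 223.55726948, -848.81279839, 1104.88338203]), 'attitude': array([-0.33925093,  0.92483747, -0.158203  ,  0.06750014])} 0.99597265625
wrist {'fovy': 60.346437570036166, 'cx': 322.14208746191093, 'cy': 203.31672561778535, 'k1': -0.022118749702115994, 'mount': array([[ 9.99999834e-01,  2.13788253e-04,  5.34290396e-04,
         9.66903616e-01],
       [-4.41556673e-04, -3.10356595e-01,  9.50620108e-01,
        -1.23974036e+02],
       [ 3.69051961e-04, -9.50620186e-01, -3.10356449e-01,
         7.84810972e+01],
       [ 0.00000000e+00,  0.00000000e+00,  0.00000000e+00,
         1.00000000e+00]])} 0.99584375
{'clock': 0.15, 'joint_positions': array([-1.27361870e+00,  3.00321346e-01,  1.52143285e+00,  1.80236892e-05,
        1.32070922e+00, -6.66288732e-02]), 'qvel': array([-0.00128393, -0.00180305, -0.00142396, -0.00144774,  0.00085854,
       -0.00033236]), 'effort': array([ 2.68188951e-04, -5.43672824e+01, -3.61888611e+01, -7.42680413e-05,
        3.15922553e-03,  6.67609856e-05]), 'ee_pos': array([ 195.64744834, -513.85235941,  249.86617017]), 'tool_rot': array([ 0.58239655, -0.58200446,  0.40153843, -0.40106353]), 'ft_force': array([0.1332616 , 0.51822648, 0.73598782]), 'moment': array([0.01240062, 0.00935579, 0.01269329]), 'grip_width': 85.47640974047522}
```

View pics/scene0.png

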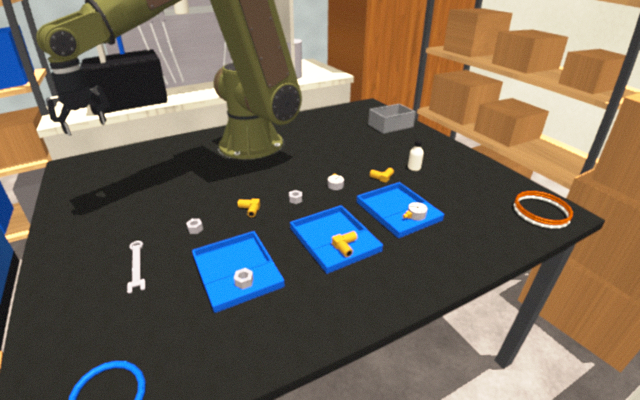

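View pics/side0.png

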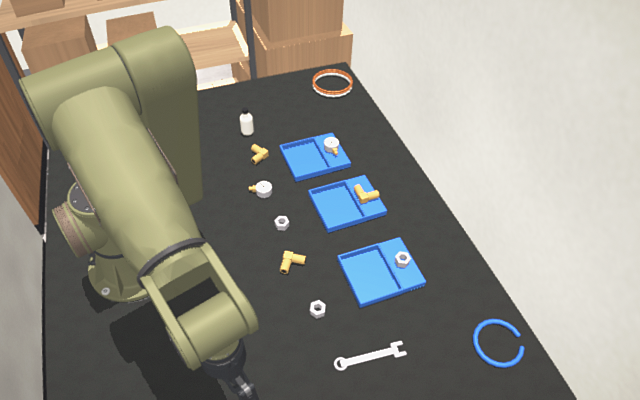

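View pics/wrist0.png

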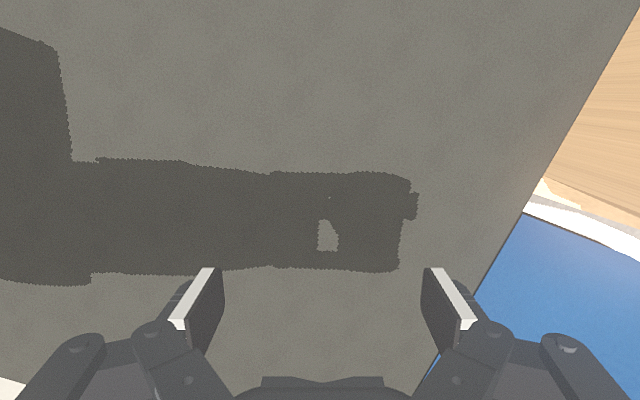

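```bash
cat > h.py <<'E'
import numpy as np,cv2,pickle
from scipy.spatial.transform import Rotation as R
def rot(q): return R.from_quat([q[1],q[2],q[3],q[0]]).as_matrix()
def pose(c,s=None):
    if "eye" in c: return rot(c["attitude"]),np.array(c["eye"])
    Rt=rot(s["tool_rot"]); M=c["mount"]
    return Rt@M[:3,:3], Rt@M[:3,3]+s["ee_pos"]
def K(c):
    f=200/np.tan(np.radians(c["fovy"])/2); return f
def rays(c,uv):
    f=K(c); p=(np.asarray(uv,float)-[c["cx"],c["cy"]])/f
    r=p.copy()
    for _ in range(15): r=p/(1+c["k1"]*(r**2).sum(-1,keepdims=True))
    return np.concatenate([r,np.ones(r.shape[:-1]+(1,))],-1)
def proj(c,P,s=None):
    Rm,t=pose(c,s); q=(np.asarray(P)-t)@Rm; r=q[...,:2]/q[...,2:]
    return r*(1+c["k1"]*(r**2).sum(-1,keepdims=True))*K(c)+[c["cx"],c["cy"]]
def cloud(c,s=None):
    v,u=np.mgrid[0:400,0:640]; r=rays(c,np.stack([u,v],-1))
    Rm,t=pose(c,s); return (r*c["depth"][...,None])@Rm.T+t
def rayplane(c,uv,z,s=None):
    Rm,t=pose(c,s); r=rays(c,uv)@Rm.T; return t+r*((z-t[2])/r[...,2])[...,None]
E
python3 - <<'E'
from h import *
d=pickle.load(open("c0.pkl","rb"))
for n in ["scene","side"]:
    s,c=d[n]; P=cloud(c); 
    m=(c["depth"]>0)&(P[...,0]>300)&(P[...,0]<750)&(abs(P[...,1])<400)
    z=P[m][:,2]; tab=z[abs(z)<8]; print(n,np.median(tab),tab.std())
    # blobs 6..60mm high above table
    o=(m&(P[...,2]>7)&(P[...,2]<130)&(P[...,0]>250)).astype(np.uint8)
    N,L,st,ce=cv2.connectedComponentsWithStats(o)
    for i in range(1,N):
        if st[i,4]<25: continue
        q=P[L==i]; print(i,st[i,:5],q.min(0).round(),q.max(0).round(),np.median(q,0).round(1), c["image"][L==i].mean(0).round())
    # ortho at z=12
    x,y=np.meshgrid(np.arange(620,280,-1/1.),np.arange(380,-420,-1.),indexing='ij')
    uv=proj(c,np.stack([x,y,0*x+12],-1)).astype(np.float32)
    cv2.imwrite(f"pics/ortho_{n}.png",cv2.remap(c["image"],uv[...,0],uv[...,1],cv2.INTER_CUBIC))
E
```

```text
scene -0.10419228944823544 2.2063767229420823
1 [370 168  23  13 166] [426. 262.   7.] [481. 339.  26.] [455.9 285.3  19.8] [ 46. 185. 230.]
2 [328 174  16  15 180] [379. 110.   7.] [450. 160.  28.] [432.9 131.6  24.1] [206. 213. 220.]
3 [ 357  182   87   55 1661] [524. 146.   7.] [724. 313.  50.] [686.4 215.3  20.6] [217. 138.  63.]
4 [290 190  12  12 114] [418. -30.   7.] [459.  10.  24.] [444.9  -9.7  18.6] [193. 196. 207.]
5 [238 199  22  17 237] [ 393. -177.    7.] [ 467. -116.   27.] [ 424.4 -149.    20.5] [ 46. 184. 224.]
6 [ 291  206   92   65 2177] [550. -79.   7.] [750.  85.  49.] [706.8 -11.   21.1] [202. 138.  61.]
7 [186 219  17  13 162] [ 422. -330.    8.] [ 464. -292.   23.] [ 450.9 -310.8   19.4] [190. 193. 203.]
8 [ 192  231   93   80 2680] [ 547. -338.    7.] [ 745. -176.   47.] [ 708.1 -261.6   21.5] [234. 143.  46.]
side 1.32636060874745 2.607867678097436
13 [ 280  133   71   49 1267] [523. 145.   7.] [726. 318.  54.] [658.8 216.4  22.3] [224. 162. 110.]
25 [251 144  18  20 205] [417. 262.   7.] [480. 349.  31.] [445.8 290.9  22.6] [122. 195. 220.]
39 [307 148  10  10  27] [605. 231.   7.] [640. 271.  11.] [620.3 255.    7.9] [247. 183. 103.]
102 [ 309  175   78   57 1525] [549. -80.   7.] [746.  89.  52.] [684.  -13.6  22.2] [212. 161. 112.]
110 [249 181  23  16 246] [377. 111.   7.] [445. 163.  34.] [415.8 133.4  25.7] [210. 220. 225.]
189 [275 216  14  14 132] [416. -29.   7.] [454.  13.  28.] [434.8  -9.9  21.1] [214. 213. 216.]
215 [ 337  237   89   69 1884] [ 545. -337.    7.] [ 740. -161.   50.] [ 684.6 -263.    21.6] [231. 171. 110.]
220 [280 251  26  22 303] [ 382. -175.    8.] [ 460. -115.   29.] [ 416.1 -148.2   22.3] [131. 207. 227.]
329 [310 301  16  16 153] [ 418. -327.    7.] [ 460. -290.   26.] [ 438.9 -309.    20.6] [223. 222. 225.]
```

```bash
cat >> h.py <<'E'
def q_of(a):  # yaw of jaw axis (tool x)
    x=np.array([np.cos(a),np.sin(a),0]);y=np.array([0,0,-1.]);M=np.stack([x,y,np.cross(x,y)],1)
    q=R.from_matrix(M).as_quat(); return np.array([q[3],q[0],q[1],q[2]])
E
python3 - <<'E'
from rig import bot
from h import *
s=bot.read_state(); print(rot(s["tool_rot"]).round(2))
for p in [(400,-160,260),(430,-310,10),(430,130,150),(600,230,10),(400,160,260)]:
    for a in np.radians([-90,90,-45,45,0,180]):
        j=bot.ik(p,q_of(a)); print(p,round(np.degrees(a)),None if j is None else np.round(j,2))
E
```

```text
[[ 0.36 -0.    0.93]
 [-0.93  0.    0.36]
 [-0.   -1.    0.  ]]
(400, -160, 260) -90 [-0.47  0.02  1.82 -0.    1.3   1.11]
(400, -160, 260) 90 [-0.47  0.02  1.82 -0.    1.3  -2.04]
(400, -160, 260) -45 [-0.47  0.02  1.82 -0.    1.3   0.32]
(400, -160, 260) 45 [-0.47  0.02  1.82 -0.    1.3  -1.25]
(400, -160, 260) 0 [-0.47  0.02  1.82 -0.    1.3  -0.47]
(400, -160, 260) 180 None
(430, -310, 10) -90 [-0.69  0.58  1.75 -0.    0.81  0.88]
(430, -310, 10) 90 [-0.69  0.58  1.75 -0.    0.81 -2.26]
(430, -310, 10) -45 [-0.69  0.58  1.75 -0.    0.81  0.09]
(430, -310, 10) 45 [-0.69  0.58  1.75 -0.    0.81 -1.48]
(430, -310, 10) 0 [-0.69  0.58  1.75 -0.    0.81 -0.69]
(430, -310, 10) 180 [-0.69  0.58  1.75 -0.    0.81  2.45]
(430, 130, 150) -90 [ 0.21  0.2   1.91 -0.    1.04  1.78]
(430, 130, 150) 90 [ 0.21  0.2   1.91 -0.    1.04 -1.36]
(430, 130, 150) -45 [ 0.21  0.2   1.91 -0.    1.04  1.  ]
(430, 130, 150) 45 [ 0.21  0.2   1.91 -0.    1.04 -0.57]
(430, 130, 150) 0 [ 0.21  0.2   1.91 -0.    1.04  0.21]
(430, 130, 150) 180 None
(600, 230, 10) -90 [ 0.31  0.78  1.4  -0.    0.97  1.88]
(600, 230, 10) 90 [ 0.31  0.78  1.4  -0.    0.97 -1.26]
(600, 230, 10) -45 [ 0.31  0.78  1.4  -0.    0.97  1.09]
(600, 230, 10) 45 [ 0.31  0.78  1.4  -0.    0.97 -0.48]
(600, 230, 10) 0 [ 0.31  0.78  1.4  -0.    0.97  0.31]
(600, 230, 10) 180 None
(400, 160, 260) -90 [ 0.3   0.02  1.82 -0.    1.3   1.87]
(400, 160, 260) 90 [ 0.3   0.02  1.82 -0.    1.3  -1.28]
(400, 160, 260) -45 [ 0.3   0.02  1.82 -0.    1.3   1.08]
(400, 160, 260) 45 [ 0.3   0.02  1.82 -0.    1.3  -0.49]
(400, 160, 260) 0 [ 0.3   0.02  1.82 -0.    1.3   0.3 ]
(400, 160, 260) 180 None
```

View pics/ortho_side.png

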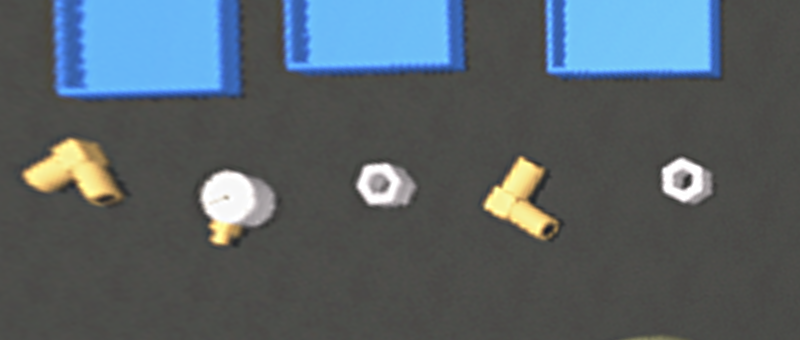

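View pics/ortho_scene.png

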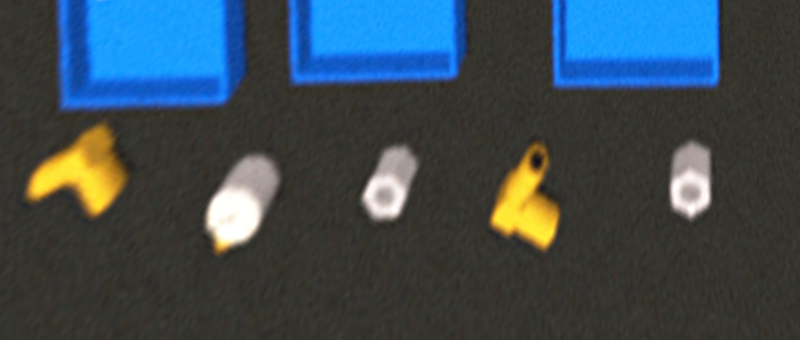

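```bash
python3 - <<'E'
from rig import bot
from h import *
d={}
for n,y in [("wr",-160),("wl",180)]:
    bot.move_to([560,y,230],q_of(-np.pi/2)); bot.dwell(0.3)
    s=bot.read_state(); c=bot.read_camera("wrist"); d[n]=(s,c)
    cv2.imwrite(f"pics/{n}1.png",c["image"]); print(s["clock"],s["ee_pos"])
pickle.dump(d,open("c1.pkl","wb"))
E
```

```text
2.2917 [ 559.88924587 -160.35584301  230.02542238]
3.925 [560.17892745 179.42607907 230.00718037]
```

View pics/wr1.png

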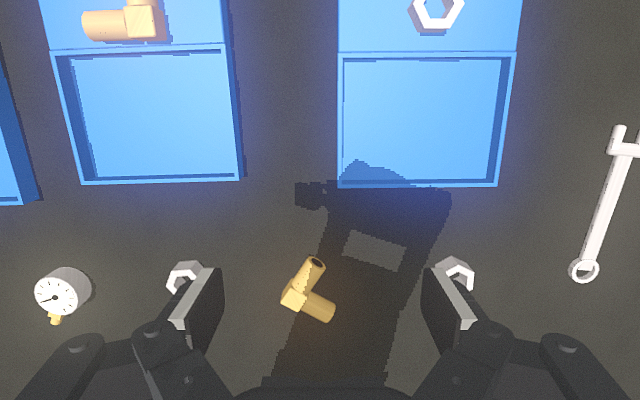

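View pics/wl1.png

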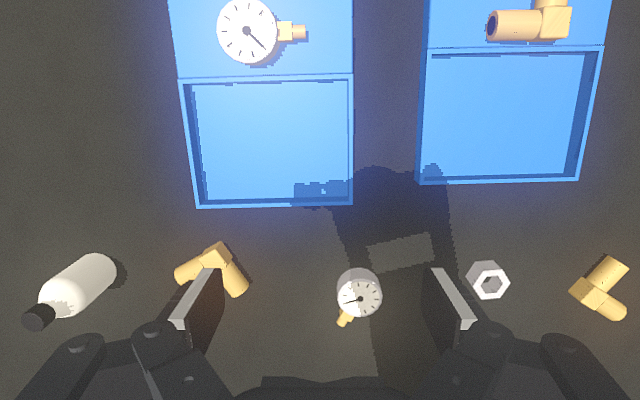

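```bash
python3 - <<'E'
from rig import bot
from h import *
d={}
for n,y in [("wl",170),("wr",-190)]:
    bot.move_to([450,y,180],q_of(-np.pi/2)); bot.dwell(0.3)
    s=bot.read_state(); c=bot.read_camera("wrist"); d[n]=(s,c)
    cv2.imwrite(f"pics/{n}2.png",c["image"]); print(s["clock"],s["ee_pos"])
pickle.dump(d,open("c2.pkl","wb"))
for z in (22,):
  for n in d:
    s,c=d[n]; y0=s["ee_pos"][1]
    x,y=np.meshgrid(np.arange(530,340,-.5),np.arange(y0+200,y0-200,-.5),indexing='ij')
    uv=proj(c,np.stack([x,y,0*x+z],-1),s).astype(np.float32)
    im=cv2.remap(c["image"],uv[...,0],uv[...,1],cv2.INTER_CUBIC)
    for gx in range(350,530,20): cv2.putText(im,str(gx),(0,int((530-gx)*2)),0,.35,(0,255,255)); im[(530-gx)*2,::10]=(0,255,255)
    for gy in range(int(y0)-180,int(y0)+200,20):
        k=int(round((y0+200-gy)*2)); cv2.putText(im,str(gy),(k,375),0,.35,(0,255,255)); im[::10,k]=(0,255,255)
    cv2.imwrite(f"pics/o2_{n}.png",im)
E
```

```text
4.825 [450.53314373 170.00625088 180.06033249]
6.525 [ 450.19523291 -189.52783668  180.02501257]
```

View pics/o2_wl.png

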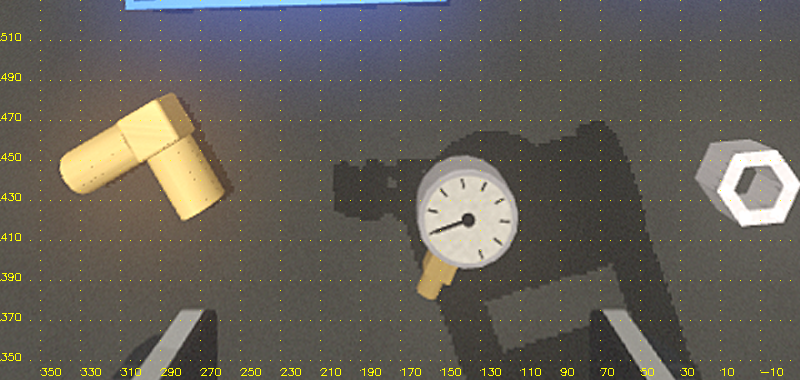

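View pics/o2_wr.png

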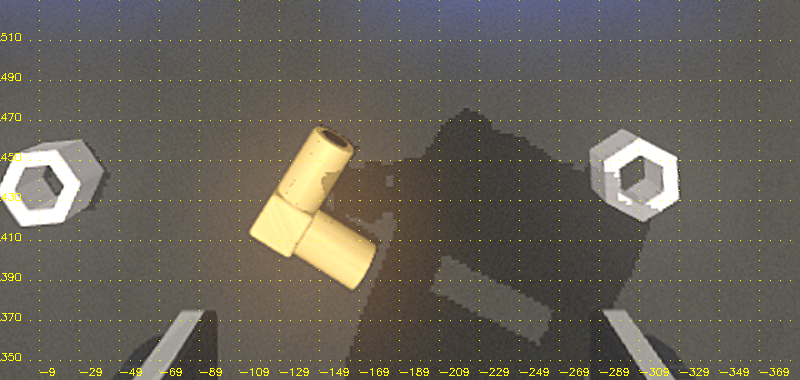

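```bash
cat > fit.py <<'E'
from h import *
from scipy.optimize import minimize
def cyl(p0,p1,r,n=24):
    p0,p1=np.array(p0,float),np.array(p1,float); a=(p1-p0)/np.linalg.norm(p1-p0)
    u=np.cross(a,[0,0,1.]); u=np.array([1,0,0.]) if np.linalg.norm(u)<.1 else u/np.linalg.norm(u); v=np.cross(a,u)
    t=np.linspace(0,2*np.pi,n,endpoint=False)[:,None]; ring=r*(np.cos(t)*u+np.sin(t)*v)
    return np.concatenate([p0+ring,p1+ring])
def box(x0,x1,y0,y1,z0,z1): return np.array([[x,y,z] for x in(x0,x1) for y in(y0,y1) for z in(z0,z1)],float)
ang=np.radians(np.arange(30,390,60)); hx=np.stack([np.cos(ang),np.sin(ang)],1)*18/np.cos(np.pi/6)
M=dict(nut=[np.array([[*p,z] for p in hx for z in(0,22)])],
 elbow=[box(-30,-6,-30,-6,0,24),cyl([-18,-18,12],[30,-18,12],12),cyl([-18,-18,12],[-18,30,12],12)],
 gauge=[cyl([0,0,0],[0,0,26],25,48),cyl([0,0,13],[-47,0,13],7)],
 tray=[box(-62.5,62.5,-80,80,0,22)])
S=8
def render(kind,p,c,s,zo=0,shape=(400,640),S=4):
    m=np.zeros((shape[0]*S,shape[1]*S),np.uint8); ca,sa=np.cos(p[2]),np.sin(p[2])
    for h in M[kind]:
        w=h@np.array([[ca,-sa,0],[sa,ca,0],[0,0,1]]).T+[p[0],p[1],zo]
        uv=(proj(c,w,s)+.5)*S
        cv2.fillConvexPoly(m,cv2.convexHull(np.round(uv).astype(np.int32)),1)
    return m
def mask(kind,c):
    im=c["image"].astype(int); b,g,r=im[...,0],im[...,1],im[...,2]
    if kind=="elbow": return ((r-b>40)&(r>70))
    if kind=="nut": return (im.min(-1)>95)&(im.max(-1)-im.min(-1)<60)
    if kind=="gauge": return ((im.min(-1)>88)&(im.max(-1)-im.min(-1)<60))|((r-b>40)&(r>70))
def fit(kind,c,s,p0,zo=0,rad=55):
    S=4; mk=mask(kind,c)
    u0=proj(c,np.array([p0[0],p0[1],12]),s); v,u=np.mgrid[0:400,0:640]
    mk=mk&(np.hypot(u-u0[0],v-u0[1])<rad)
    N,L,st,_=cv2.connectedComponentsWithStats(mk.astype(np.uint8)); mk=(L==1+np.argmax(st[1:,4]))
    big=cv2.resize(mk.astype(np.float32),None,fx=S,fy=S,interpolation=cv2.INTER_LINEAR)>.5
    def cost(p):
        m=render(kind,p,c,s,zo)>0; return 1-(m&big).sum()/(m|big).sum()
    best=None
    for da in ([0,.2,-.2]):
        for sc in (6,2):
            x0=np.array(p0)+[0,0,da] if sc==6 else r.x
            r=minimize(cost,x0,method="Nelder-Mead",options=dict(initial_simplex=[x0,x0+[sc,0,0],x0+[0,sc,0],x0+[0,0,sc*.03]],xatol=.05,fatol=1e-4,maxiter=80))
        if best is None or r.fun<best.fun: best=r
    return best.x,best.fun,mk
E
cat > dofit.py <<'E'
from fit import *
d=pickle.load(open("c2.pkl","rb")); d1=pickle.load(open("c1.pkl","rb"))
V={"r":d["wr"],"l":d["wl"],"r1":d1["wr"],"l1":d1["wl"]}
jobs=[("nut","nut_a",(437,-10,0),"rl"),("nut","nut_b",(440,-308,.5),["r"]),
("elbow","elbow_a",(424,-146,-.7+.1),["r","r1"]),("elbow","elbow_b",(447,300,-2.6+.0),["l"]),("gauge","gauge",(425,138,np.radians(60)),["l","l1"])]
for k,n,p,vs in jobs:
    for v in vs:
        s,c=V[v]; x,f,mk=fit(k,c,s,p); print(n,v,x[:2].round(1),np.degrees(x[2]).round(1),round(f,3))
        if v=="r" or v=="l":
            im=c["image"]; m=cv2.resize(render(k,x,c,s),(640,400),interpolation=cv2.INTER_AREA)
            cs,_=cv2.findContours(m,0,1); cv2.drawContours(im,cs,-1,(0,0,255),1)
cv2.imwrite("pics/fit_r.png",V["r"][1]["image"]);cv2.imwrite("pics/fit_l.png",V["l"][1]["image"])
E
python3 dofit.py
```

```text
nut_a r [436.3  -8.6] 5.1 0.075
nut_a l [436.4  -9.4] 5.2 0.074
nut_b r [ 440.3 -310. ] 34.1 0.107
elbow_a r [ 429.2 -136.3] 7.0 0.376
elbow_a r1 [ 428.6 -134.2] 3.7 0.425
elbow_b l [458.2 282.4] -125.8 0.44
gauge l [422.  136.9] 22.8 0.21
gauge l1 [422.1 137.2] -23.6 0.329
```

```bash
sed -i 's/(424,-146,-.7+.1)/(422,-155,-2.1)/; s/(447,300,-2.6+.0)/(441,298,2.09)/; s/np.radians(60)/-.45/' dofit.py; python3 dofit.py
```

```text
nut_a r [436.3  -8.6] 5.1 0.075
nut_a l [436.4  -9.4] 5.2 0.074
nut_b r [ 440.3 -310. ] 34.1 0.107
elbow_a r [ 423.7 -154.7] -121.8 0.168
elbow_a r1 [ 423.6 -154.8] -122.0 0.052
elbow_b l [440.1 302.5] 120.7 0.032
gauge l [422.1 136.9] -24.2 0.069
gauge l1 [422.3 137. ] -23.7 0.328
```

View pics/fit_r.png

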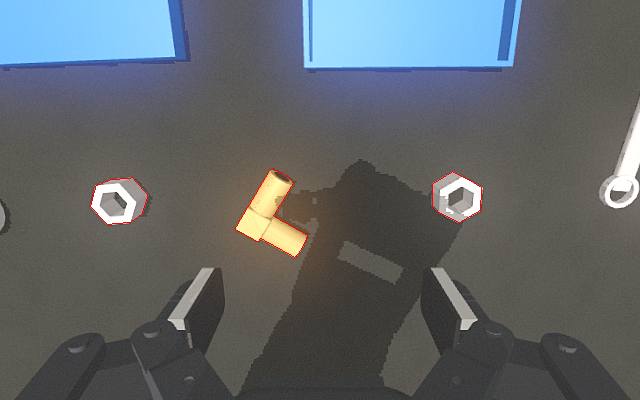

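View pics/fit_l.png

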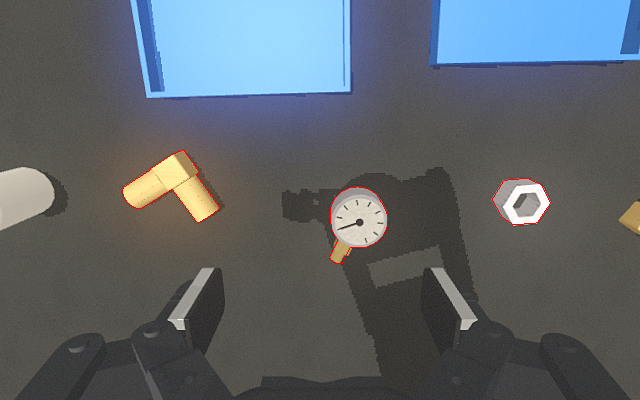

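```bash
python3 - <<'E'
from h import *
d=pickle.load(open("c1.pkl","rb"))
for n,v,uv in [("nut","wr",[(339,187),(497,187),(338,53),(517,52)]),("elbow","wr",[(81,184),(241,180),(51,51),(230,47)]),("elbow","wl",[(418,184),(580,181),(428,50),(606,47)]),("gauge","wl",[(196,208),(353,205),(180,80),(352,74)])]:
    s,c=d[v]; P=rayplane(c,np.array(uv,float),22,s)[:,:2]; e=P[0]-P[1]
    a=np.arctan2(-e[0],e[1]); near=(P[0]+P[1])/2; cen=near+62.5*np.array([np.cos(a),np.sin(a)])
    print(n,v,P.round(0).tolist(),np.linalg.norm(e).round(1),np.degrees(a).round(1),cen.round(1),P.mean(0).round(1))
E
```

```text
nut wr [[548.0, -179.0], [548.0, -338.0], [671.0, -176.0], [673.0, -337.0]] 159.0 0.0 [ 610.2 -258.2] [ 610.  -257.2]
elbow wr [[551.0, 81.0], [555.0, -81.0], [675.0, 83.0], [677.0, -80.0]] 162.4 1.4 [615.4   1.5] [614.4   0.7]
elbow wl [[551.0, 82.0], [554.0, -82.0], [674.0, 84.0], [679.0, -78.0]] 164.0 1.1 [615.1   1.5] [614.6   1.6]
gauge wl [[526.0, 307.0], [529.0, 147.0], [649.0, 308.0], [654.0, 151.0]] 160.4 1.1 [589.9 228. ] [589.6 228.1]
```

```bash
cat > act.py <<'E'
from rig import bot
from h import *
def st(t):
    s=bot.read_state(); print(t,round(s["clock"],2),s["ee_pos"].round(1),"w",round(s["grip_width"],1),"F",s["ft_force"].round(1))
    return s
def pick(xy,yaw,z,opening,force=60,hov=110):
    bot.move_gripper(opening); q=q_of(np.radians(yaw))
    bot.move_to([*xy,hov],q)
    h=bot.servo_line([*xy,z],q,speed=90,until_force=15); st(f"down {h}")
    bot.move_gripper(0,force); st("closed")
    bot.servo_line([*xy,hov],q,speed=150); return st("lifted")
def place(xy,yaw,z,opening,hov=110,speed=40,slow=15):
    q=q_of(np.radians(yaw))
    bot.move_to([*xy,hov],q)
    bot.servo_line([*xy,z+12],q,speed=110); bot.dwell(.15)
    h=bot.servo_line([*xy,z-.5],q,speed=slow,until_force=5); st(f"placed {h}")
    bot.move_gripper(opening); bot.servo_line([*xy,hov],q,speed=150); st("clear")
E
python3 - <<'E'
from act import *
print(bot.tip_reach)
pick((440.3,-310),-86,22,60)
place((610,-297),1,26.5,46)
s=bot.read_state(); c=bot.read_camera("wrist"); cv2.imwrite("pics/n1.png",c["image"])
E
```

```text
19.0
down False 8.69 [ 440.5 -310.2   22.5] w 60.2 F [-0.8 -0.   0.7]
closed 9.03 [ 440.6 -310.2   22.8] w 34.9 F [-1.6  1.1  6.2]
lifted 9.77 [ 439.9 -309.7  109.2] w 34.7 F [-0.7  0.1 -1.6]
placed True 12.67 [ 609.9 -297.    26.8] w 34.3 F [-1.2  0.8  5.3]
clear 13.65 [ 609.6 -296.8  109. ] w 45.9 F [ 0.5  0.4 -0. ]
```

View pics/n1.png

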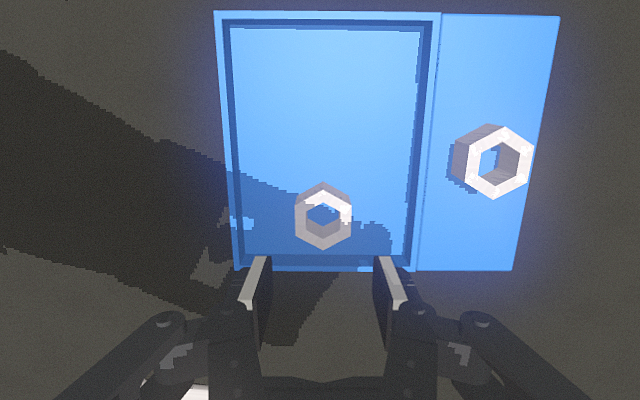

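Nut_b lies flat in the nut tray at about (323,215), clear of the walls, so the method works. Next are nut_a and elbow_a. First I have to compute the elbow grip points.

```bash
cat >> act.py <<'E'
def loc(o,th,p):
    t=np.radians(th); return (o[0]+np.cos(t)*p[0]-np.sin(t)*p[1], o[1]+np.sin(t)*p[0]+np.cos(t)*p[1])
E
python3 - <<'E'
from act import *
pick((436.4,-9),-55,22,60)
place((610,-221),1,26.5,46)
bot.dwell(.1); c=bot.read_camera("wrist"); cv2.imwrite("pics/n2.png",c["image"])
g=loc((423.7,-154.8),-122,(16,-18)); print(g)
s=pick(g,-32,22,50)
c=bot.read_camera("wrist"); cv2.imwrite("pics/e1held.png",c["image"])
E
```

```text
down False 16.39 [436.7  -9.   22.4] w 60.2 F [ 0.2 -0.5 -0.1]
closed 16.75 [436.7  -9.   22.7] w 34.6 F [-3.  -0.5  8.8]
lifted 17.48 [436.   -9.  109.3] w 34.9 F [ 0.6  0.8 -1.9]
placed True 20.33 [ 609.9 -221.    26.8] w 34.5 F [-1.5  0.4  5.9]
clear 21.32 [ 609.6 -220.8  109.1] w 45.8 F [-0.5  0.4 -0.4]
(np.float64(399.9564260414531), np.float64(-158.83022278230513))
down False 23.69 [ 400.2 -158.9   22.4] w 49.5 F [-0.1 -0.7  1. ]
closed 24.05 [ 400.2 -158.9   22.6] w 21.9 F [-2.1  1.4  7.6]
lifted 24.78 [ 399.6 -158.7  109.3] w 21.7 F [ 0.1 -0.2 -1.3]
```

View pics/n2.png

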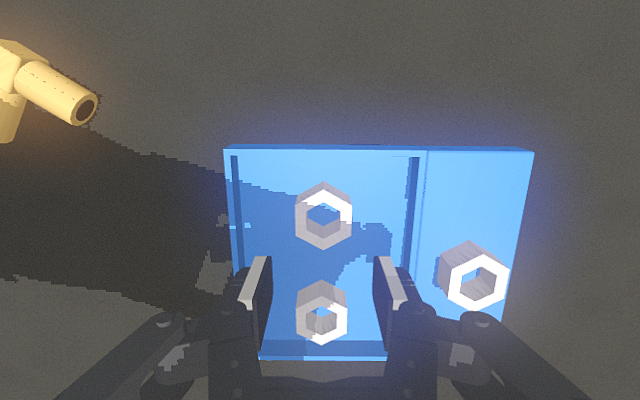

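View pics/e1held.png

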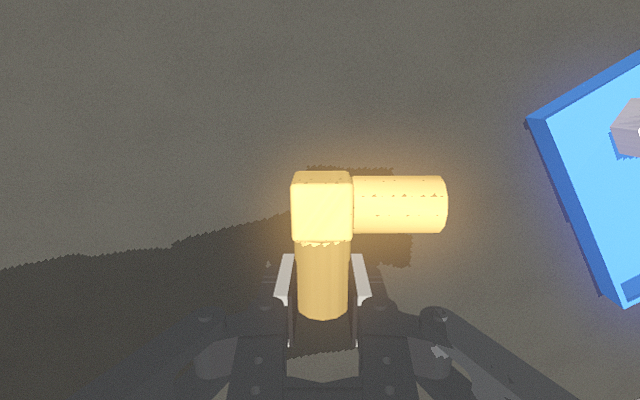

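Both nuts lie flat, at (323,215) and (322,313). Elbow_a is held level across its leg, with its corner block at (322,205). I'll place it and then do elbow_b.

```bash
python3 - <<'E'
from act import *
g=loc((613,-37),-88.5,(16,-18)); place(g,1.5,26.5,36)
bot.dwell(.1); c=bot.read_camera("wrist"); cv2.imwrite("pics/e1p.png",c["image"])
g=loc((440.1,302.5),120.7,(-18,16)); print(g)
pick(g,-59.3,22,50)
g=loc((613,39),181.5,(-18,16)); place(g,1.5,26.5,36)
bot.dwell(.1); c=bot.read_camera("wrist"); cv2.imwrite("pics/e2p.png",c["image"])
E
```

```text
placed True 27.42 [595.3 -53.5  26.7] w 22.3 F [-2.4 -0.   5.5]
clear 28.42 [595.  -53.4 109.1] w 35.9 F [-0.4 -0.3 -0.8]
(np.float64(435.53213617685896), np.float64(278.8539724246706))
down False 31.49 [435.8 279.   22.5] w 49.9 F [-0.4 -0.2  0.2]
closed 31.86 [435.8 279.   22.7] w 21.6 F [-1.5 -1.6  5.2]
lifted 32.59 [435.2 278.6 109.2] w 22.0 F [ 0.  -0.5 -1.6]
placed True 35.69 [631.3  23.4  26.7] w 22.0 F [-1.4  0.2  5.7]
clear 36.69 [631.   23.5 109.1] w 35.7 F [ 0.6 -0.   0.6]
```

View pics/e1p.png

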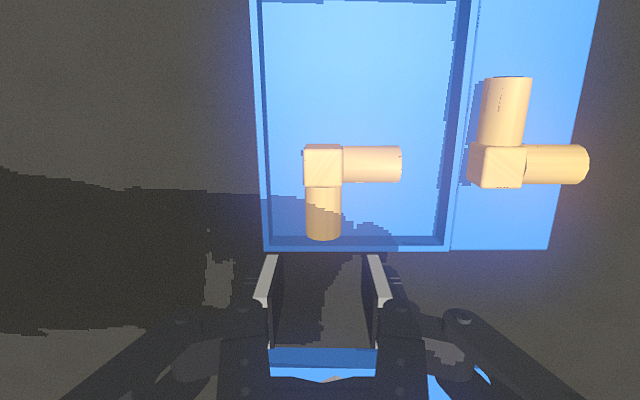

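View pics/e2p.png

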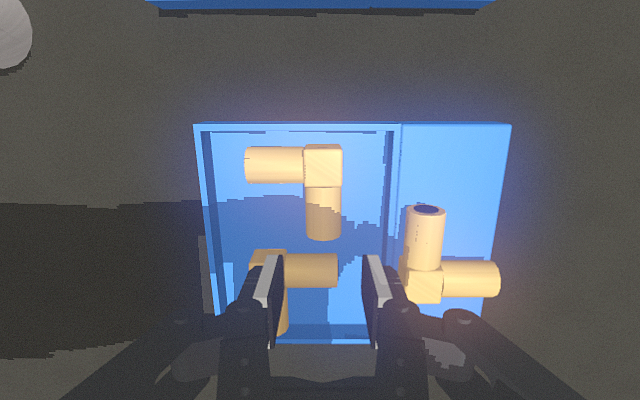

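Both elbows lie flat side by side, with corner blocks at (323,165) and (268,270). The gauge is next, lowered slowly.

```bash
python3 - <<'E'
from act import *
pick((422.1,137),65.8,23,72)
c=bot.read_camera("wrist"); cv2.imwrite("pics/g_held.png",c["image"])
place((600,228),91.2,27,62,slow=8)
bot.move_to([560,180,230],q_of(-np.pi/2)); bot.dwell(.4)
d={}
s=bot.read_state(); c=bot.read_camera("wrist"); d["l"]=(s,c); cv2.imwrite("pics/f_l.png",c["image"])
bot.move_to([560,-160,230],q_of(-np.pi/2)); bot.dwell(.4)
s=bot.read_state(); c=bot.read_camera("wrist"); d["r"]=(s,c); cv2.imwrite("pics/f_r.png",c["image"])
c=bot.read_camera("scene"); cv2.imwrite("pics/f_s.png",c["image"]); d["s"]=(s,c)
pickle.dump(d,open("cf.pkl","wb")); st("end")
E
```

```text
down False 39.34 [422.4 137.1  23.4] w 71.7 F [ 0.1 -0.3 -0.1]
closed 39.69 [422.5 137.1  23.9] w 47.9 F [-4.7 -1.  12.7]
lifted 40.42 [421.6 136.9 109.2] w 48.3 F [ 0.5 -0.5 -3. ]
placed True 43.47 [600. 228.  28.] w 48.0 F [-0.9 -0.6  6. ]
clear 44.46 [599.6 227.9 109. ] w 62.1 F [-0.   0.8 -0.4]
end 49.32 [ 560.  -159.9  230. ] w 61.9 F [-0.4  1.1 -0.8]
```

View pics/f_l.png

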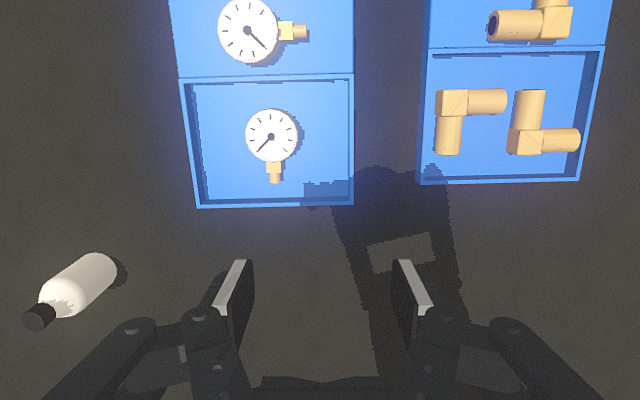

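View pics/f_r.png

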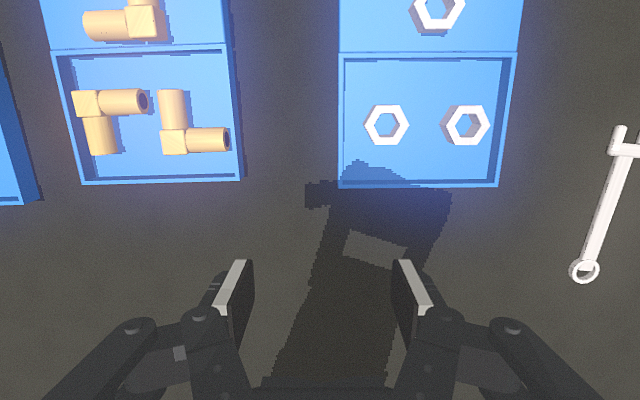

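View pics/f_s.png

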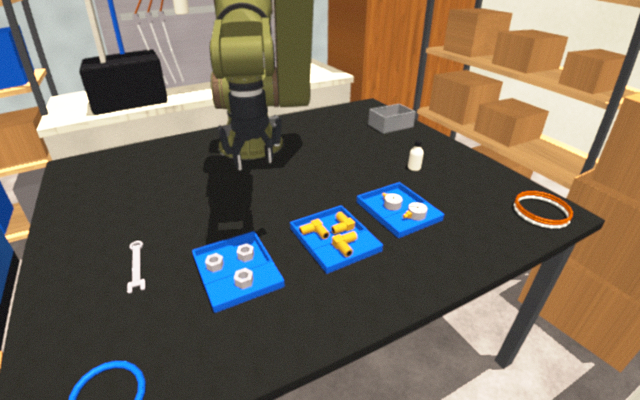

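All five pieces lie flat inside the right bays: the gauge at (272,136), dial up, and the elbows and nuts apart from each other. The bottle and spanner are at the same pixels as before. I'm handing in.

```bash
python3 - <<'E'
from rig import bot
bot.finish_job(); print(bot.read_state()["clock"])
E
```

```text
the job is handed in; nothing more can be done
the job is handed in; nothing more can be done
```

The job is done and handed in at about 49 s of the allowed 102 s. Both nuts, both elbows and the gauge are each in the tray with the matching sample. I placed the nuts first, then the elbows, then the gauge.

- **Placing:** every piece was lowered until contact, with force readings of 5–6 N. The gauge went down at 8 mm/s, so it was set down rather than dropped.
- **Final pictures:** the last wrist and scene views show all five pieces flat on the tray floors, apart from each other and clear of the walls, with the gauge's dial up. The gripper was clear of everything.
- **Bottle and spanner:** both appear at the same pixels as before.
- **Failed or disagreeing checks:** no grasp or placing failed. When I first located the pieces, some fits were poor because of wrong starting angles or parts hidden from view. The positions I used came from the good fits, whose outlines matched in the overlays.

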